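# Turn the index plate to its pin and press it home

### The arm

A 6-joint arm with a two-finger parallel gripper is mounted at the origin on a cart in front of the work surface, level with it; the furniture and walls round the work are solid. World frame = base frame: x ahead of the robot, y to its left, z up, the work surface at z = 0. Lengths are in m, angles in degrees, forces in N, time in s.
With the tool pointing down it reaches from about 0.35 to 0.875 m from the base axis. Payload 4.2 kg.
Tool frame: the origin (TCP) lies on the centre line of the jaws, within the pads' length; the fingertips stand 19 mm ahead of it and the grasp point (between the pads) is the TCP; z points along the fingers, y is the line along which they close (so a half turn about z gives the same grasp; the last joint's range is limited). The gripper opens to 87 mm and grips with 3 to 60 N. Pads are 19 mm wide; open, the fingers measure 117 mm over their backs; the gripper's body (75 mm by 190 mm) begins 51 mm behind the grasp point.
Start: joints at [81.337, 22.042, 0.453, 0, -68.411, -14.817], TCP at [0.249, 0.573, 0.242] pointing down, gripper open.
Joint ranges: [-179.83, 179.83], [-69.29, 118.12], [-61.27, 80.66], [-181.25, 117.63], [-171.15, -9.14], [-177.46, 177.46]. Speed limits (degrees/s): [159.86, 159.86, 180, 180, 180, 180].

### API

Orientations are given as a 3x3 rotation matrix whose columns are the frame's x, y, z axes.
In Python, from station import sense, capture, finish_job, search_frame, masks_of gives the robot as it stands.
- The arm moves only by the tool drive_tool, never from a script. Its argument "rows" is a list of rows, each a list of 7 numbers: the opening in per cent of the stroke, from 0 (shut) to 100 (fully open), then the shift along the world's x, y, z in mm, then the turn, a rotation vector about the world's x, y, z in rad. In form: [[fingers, dx, dy, dz, wx, wy, wz], ...]. A call has 1 to 5 rows; each row shifts and turns the commanded pose from where the row before left it; what a row does not reach is not made up. A row lasts 1/12 s, in which the tool goes at most 41.7 mm and 7.16 degrees, less where a joint would pass 70% of its speed; a pose out of reach is approached as far as the arm can. A call is refused whole if a number of a shift passes 41.7 or a number of a turn 0.125, either way. A call with a gripper value outside its range is refused whole. The fingers move at their own pace and stop on an object; the grip force is fixed at half the most. Time passes only in rows, so rows that do not move let the fingers close. It gives the time, the measured TCP pose, the force, the opening and the grip force at its end, in the units of the state.
- sense(): the state, without advancing time (a new reading comes with each control period).
- capture(name): name is "side" or "top" or "wrist"; returns a dict with "frame" (384x512x3 uint8, red, green, blue), "z_map" (384x512 float32, m along the optical axis (not along the pixel's ray), 0 where there is no reading), "fx", "fy", "cx", "cy" (pixels), "distortion" ([k1, k2, p1, p2, k3] as OpenCV has them; the pictures are not rectified), "R" (3x3) and "t" (3): a world point X has camera coordinates R X + t; the wrist camera has in their place "T_tool_cam" (4x4, takes a point from camera to tool coordinates, whose origin is the TCP and whose axes are the flange's). Camera axes: x right, y down, z forward; pixel columns grow to the right and rows downward; lengths in m; the calibration is good to about 2 mm. A picture is of the moment at which its call begins: read the wrist's pose just before it.
- finish_job(): hands the job in; it is judged then, once.
Trained networks look in a picture, given as the dict that the camera call returned (one of the last four; its "shot" number tells which), for a name from the list of things; names that differ only in an ending like _2 or _b are one class to them, and where a whole thing is asked for, a point or a joint stands for the part that bears it (a point fixed in the world has none). Each returns a list of dicts, best first, with "p" (0 to 1); they miss things now and then, are a little off and sometimes report something else, mostly with a low value. They report only what shows in the picture. A call takes as long as a camera call. They do not tell look-alikes from the thing itself.
- search_frame(label, picture): "xy" ([column, row] in pixels, amid what is visible of it).
- masks_of(label, picture): "region" (384x512 bool, what is visible of it) and "xy" ([column, row] in pixels, amid what is visible of it).
The state is a dict: "time_s": time; "joints": joint angles; "joint_velocities": joint speeds; "effort": joint torques, N m; "tcp_pos": TCP position; "ee_rot": TCP orientation; "wrist_force": force on the tool from outside, world axes, zero at the start; "moment": the same for the moment, N m; "gripper_width": opening from 0.0 (shut) to 1.0 (fully open); "gripper_force": force on a finger pad.
Only numpy, scipy, OpenCV 4.12 (cv2) and the standard library are available. Lean on these libraries where they do the work, as an engineer would, in place of code of your own. Each camera call takes 0.05 s, during which the arm holds its last target. There are 200 camera calls.

### The job

On the plywood drilling jig, the round metal index plate stands raised on its collar, turned away from the locating pin. With a fingertip pushing on its studs, turn the plate until the notch in its rim is over the pin, then press the plate straight down until it is fully seated with the pin in the notch, and leave it there. Do not lift the plate, and leave the chuck key, the tape measure and the wooden offcut where they lie.

Things in the scene. Friction and masses are not known exactly. Their poses are not given: they have to be found in the camera images.
- jig: fixed drilling jig: plywood board 170x170x18 mm, a screw in each corner; origin at the centre of its underside on the bench, z up. The plate turns about the vertical through this origin. The pin stands 58 mm from it along the jig's +x. Under the plate is a round steel seat, radius 48 mm.
- plate: loose aluminium disc, 120 mm diameter, 14 mm thick, 0.35 kg, one rim notch along its +x, two studs on top. Origin: centre of its underside, z up; 42 mm above the bench raised, 30 mm seated. Turns easily (1 to 2 N at a stud) on a 9 mm high spigot (1 mm play). Flat boss, 32 mm diameter, 2 mm high, in the middle of its top: a place to press. Starts turned 40 to 180 degrees off, either way.
- notch (a point): middle of the rim notch at the level of the plate's underside, 58 mm from the axis along the plate's +x. The notch is 18 mm wide, open outward, its floor 47 mm from the axis, through the whole thickness. It goes over the pin only when within about 3 degrees of it; elsewhere the plate lands on the pin after 2 mm.
- pin (a point): top centre of the fixed upright steel locating pin: 12 mm diameter with a chamfered top, 40 mm above the bench, 58 mm from the axis. It stands on the side away from the robot, on a dark foot 20 mm wide, and half shows outside the plate's rim.
- stud_a (a point): centre of the top of the stud along the plate's +y: upright round steel stud, 18 mm diameter, 40 mm from the axis, rising 24 mm above the plate's top face, with a foot ring 26 mm wide and 3 mm high
- stud_b (a point): centre of the top of the other, equal stud, along the plate's -y
- collar (a joint): black plastic collar (92 mm diameter) under the plate that carries it; slides down: 0 raised, 0.012 m fully down. It is held by friction: needs about 5 to 7 N to move, stays where it is left and does not spring back.
- chuck_key: bystander: loose T-shaped steel drill chuck key, 60x64x17 mm, lying on the bench beside the jig; origin at the centre of its underside
- tape_measure: bystander: loose yellow and black tape measure, 38x83x64 mm, standing on the bench beside the jig; origin at the centre of its underside
- offcut: bystander: loose block of wood, 48x110x36 mm, lying on the bench beside the jig; origin at the centre of its underside
There are look-alikes about, which are no part of the job. Several things have the shape of the plate; the one meant has the colours described above.

How it is judged (in metres and radians):
At the end, for the whole second after the job is handed in: The plate rests level (within 0.06 rad) on the collar pushed down at least 9.5 of its 12 mm, its underside less than 33.5 mm above the jig's underside, the notch within 7 mm of the pin, and the plate at rest (value of joint collar above 0.0095 m and z of plate in the frame of jig below 0.0335 m and horizontal distance between notch and pin below 0.007 m and angle between plate's own z axis and vertical below 0.06 rad and linear speed of plate below 0.02 m/s and angular speed of plate below 0.1 rad/s); the robot touches nothing.
It fails at once if the plate is lifted more than 6 mm above its raised place (z of plate in the frame of jig above 0.048 m).
It fails at once if the chuck key, tape measure or offcut is displaced by more than 20 mm (distance of any of chuck_key, tape_measure, offcut from where it was at the start of the episode above 0.02 m).
It also fails if it takes over 58 s, if anything falls off the work surface, if the arm or the gripper's body presses on something with over 40 N, if the wrist force passes 120 N, or if a joint passes its speed limit or range.

## Working session

There is one attempt and no reset: what is moved stays moved. The work goes in short steps, Python scripts to look and compute and a tool call to move; the robot and the scene stay as the last step left them, time stands still between calls to the robot, and variables do not carry over. Pictures are saved under pics/ and viewed, at most 10 in all, crops included, and the job is handed in when it is done.

Besides the shell and the picture viewer there is one more tool, called after "Request:" as name(argument=value, ...) on one line, values as JSON. drive_tool: Moves the arm, as the interface text tells. Its arguments: {"type":"object","properties":{"rows":{"type":"array"}},"required":["rows"]}

```bash
mkdir -p pics
cat > h.py <<'E'
import numpy as np, cv2
from station import *
def cam(p,s=None):
    K=np.array([[p['fx'],0,p['cx']],[0,p['fy'],p['cy']],[0,0,1.]]);D=np.array(p['distortion'],float)
    if 'R' in p and p['R'] is not None: R=np.array(p['R']);t=np.array(p['t'])
    else:
        T=np.eye(4);T[:3,:3]=np.array(s['ee_rot']);T[:3,3]=s['tcp_pos'];M=np.linalg.inv(T@np.array(p['T_tool_cam']));R=M[:3,:3];t=M[:3,3]
    return K,D,R,t
def proj(p,X,s=None):
    K,D,R,t=cam(p,s);return cv2.projectPoints(np.array(X,float).reshape(-1,3),cv2.Rodrigues(R)[0],t,K,D)[0].reshape(-1,2)
def atz(p,uv,z,s=None):
    K,D,R,t=cam(p,s);n=cv2.undistortPoints(np.array(uv,float).reshape(-1,1,2),K,D).reshape(-1,2)
    d=np.c_[n,np.ones(len(n))]@R;C=-R.T@t;return C+d*((z-C[2])/d[:,2])[:,None]
def atdepth(p,uv,s=None):
    K,D,R,t=cam(p,s);uv=np.array(uv,float).reshape(-1,2);n=cv2.undistortPoints(uv.reshape(-1,1,2),K,D).reshape(-1,2)
    z=np.array([p['z_map'][int(v),int(u)] for u,v in uv]);return (np.c_[n,np.ones(len(n))]*z[:,None]-t)@R
def save(p,name): cv2.imwrite('pics/'+name,cv2.cvtColor(p['frame'],cv2.COLOR_RGB2BGR))
E
python3 - <<'E'
from h import *
np.set_printoptions(precision=3,suppress=True)
im=[]
for c in('top','side'):
    p=capture(c);im.append(p['frame'])
    print(c, -np.array(p['R']).T@p['t'])
    for l in('plate','pin','stud_a','notch','jig','chuck_key','tape_measure','offcut'):
        print(l,[(round(r['p'],2),np.round(r['xy']).tolist(),atdepth(p,r['xy'])[0].tolist()) for r in search_frame(l,p)[:5]])
cv2.imwrite('pics/a.png',cv2.cvtColor(cv2.resize(np.vstack(im),(400*1,600)),cv2.COLOR_RGB2BGR))
for n,i in zip(('top','side'),im): cv2.imwrite(f'pics/{n}.png',cv2.cvtColor(i,cv2.COLOR_RGB2BGR))
E
```

```text
top [ 0.442 -0.006  1.181]
plate [(0.97, [344.0, 170.0], [0.595568887501953, -0.2545161214165448, 0.014097754793372587]), (0.82, [378.0, 216.0], [0.46034879213757135, -0.3446319893765582, 0.01916076283189796]), (0.63, [234.0, 201.0], [0.5132635315808038, 0.06192677001392206, 0.05779711365271119])]
pin [(0.61, [252.0, 217.0], [0.46763039535126827, 0.012682634675664042, 0.02350642128261954])]
stud_a [(0.88, [377.0, 222.0], [0.4440681734922651, -0.34127797502846074, 0.017068954819351022]), (0.81, [348.0, 176.0], [0.5765298532712081, -0.2640395834990983, 0.016638303411375364]), (0.72, [236.0, 200.0], [0.5147778095173489, 0.05562292286154511, 0.05729546253439238])]
notch [(0.79, [378.0, 222.0], [0.4431388222858551, -0.3437897524753297, 0.0181136721532685]), (0.75, [234.0, 200.0], [0.514898874770591, 0.06188384205277439, 0.05794476791054136]), (0.68, [345.0, 172.0], [0.5905668810880768, -0.2545672757882994, 0.016909270579780054])]
jig [(0.98, [237.0, 219.0], [0.462023475619945, 0.05491545451800353, 0.055836682877799165])]
chuck_key []
tape_measure [(0.62, [278.0, 175.0], [0.578890877398702
[... 1050 characters left out ...]
137781328537787, 0.016104442676746628]), (0.62, [309.0, 280.0], [0.5824243342560371, -0.26282413076610117, 0.014539877993740642]), (0.58, [237.0, 188.0], [0.5147631850417527, 0.058763993419388774, 0.0574025080033395])]
jig [(0.58, [232.0, 210.0], [0.4927182381005237, 0.02033452042476494, 0.02169309890073308]), (0.29, [238.0, 188.0], [0.5186698232856624, 0.05866107872838358, 0.05771652924575925])]
chuck_key [(0.73, [246.0, 244.0], [0.49725024972611176, -0.0931398858476673, -0.002044513216192697])]
tape_measure [(0.7, [278.0, 223.0], [0.5686717596142341, -0.10143402268476431, 0.048014243438255624])]
offcut [(0.62, [207.0, 173.0], [0.4644043819748045, 0.20240959865512873, 0.03543219488138857])]
```

View pics/top.png

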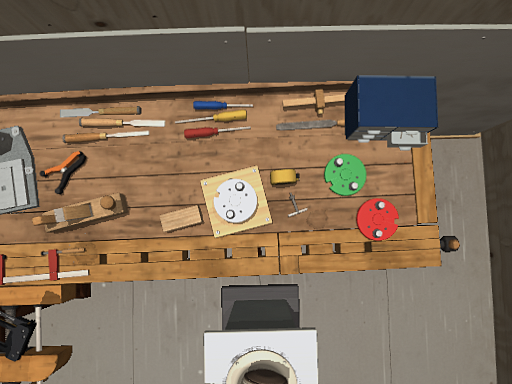

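View pics/side.png

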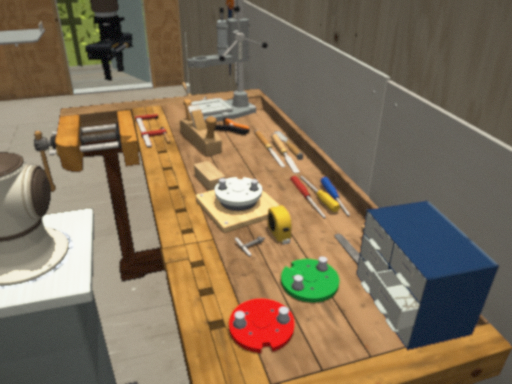

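The plate candidates in the top view are silver (236,200), green (345,173) and red (378,219). The silver one fits: it is bare metal and sits raised on the plywood jig. The next step is an enlarged crop to confirm it.

Run:
```python
from h import *
np.set_printoptions(precision=4,suppress=True)
p=capture('top')
c=cv2.resize(p['frame'][155:250,185:312],None,fx=6,fy=6,interpolation=cv2.INTER_CUBIC)
q=capture('side');d=cv2.resize(q['frame'][165:245,185:292],None,fx=6,fy=6,interpolation=cv2.INTER_CUBIC)
cv2.imwrite('pics/c.png',c[:,:,::-1]);cv2.imwrite('pics/d.png',d[:,:,::-1])
# plate circle: top-face pixels via depth
for n,p in(('top',p),('side',q)):
    K,D,R,t=cam(p);v,u=np.mgrid[150:255,180:300];uv=np.c_[u.ravel(),v.ravel()].astype(float)
    X=atdepth(p,uv)
    m=(abs(X[:,2]-.057)<.006)&(np.hypot(X[:,0]-.515,X[:,1]-.055)<.08)
    print(n,m.sum(),X[m].mean(0),cv2.minEnclosingCircle(X[m][:,:2].astype(np.float32)))
    b=(abs(X[:,2]-.019)<.006)&(np.hypot(X[:,0]-.515,X[:,1]-.055)<.13)
    if n=='top': print(cv2.minAreaRect(X[b][:,:2].astype(np.float32)), X[b].mean(0))
    h=(X[:,2]>.072)&(np.hypot(X[:,0]-.515,X[:,1]-.055)<.06);print(X[h])
```

```text
top 1376 [0.5148 0.0574 0.0568] ((0.5156760215759277, 0.05859363451600075), 0.06018488109111786)
((0.5174216628074646, 0.051240161061286926), (0.1698739230632782, 0.24694356322288513), 13.421019554138184) [0.5131 0.0572 0.0185]
[[0.5617 0.045  0.0794]
 [0.5617 0.0423 0.0793]
 [0.5591 0.0505 0.0799]
 [0.5589 0.0477 0.0808]
 [0.559  0.0451 0.0794]
 [0.5589 0.0424 0.0799]
 [0.5589 0.0397 0.0794]
 [0.5561 0.053  0.0834]
 [0.5562 0.0504 0.0822]
 [0.5564 0.0478 0.0795]
 [0.5561 0.0451 0.0811]
 [0.5559 0.0423 0.0824]
 [0.5563 0.0398 0.0778]
 [0.5563 0.0372 0.077 ]
 [0.5535 0.0531 0.0827]
 [0.5537 0.0506 0.0801]
 [0.5537 0.0479 0.0794]
 [0.5535 0.0452 0.08  ]
 [0.5533 0.0424 0.0819]
 [0.5534 0.0398 0.08  ]
 [0.5535 0.0372 0.0786]
 [0.5507 0.0531 0.0835]
 [0.5508 0.0505 0.0818]
 [0.551  0.048  0.0786]
 [0.551  0.0453 0.0785]
 [0.5507 0.0425 0.0808]
 [0.5505 0.0398 0.0816]
 [0.5509 0.0373 0.0769]
 [0.5481 0.0506 0.0816]
 [0.5482 0.048  0.08  ]
 [0.5479 0.0452 0.0827]
 [0.5481 0.0426 0.0791]
 [0.5483 0.0401 0.0767]
 [0.5455 0.048  0.0805]
 [0.5451 0.0452 0.0834]
 [0.5455 0.0427 0.0782]
 [0.546 
[... 2365 characters left out ...]
97]
 [0.4736 0.0691 0.0742]
 [0.4754 0.0656 0.0758]
 [0.4775 0.0635 0.0767]
 [0.4805 0.0656 0.0751]
 [0.4836 0.0682 0.0731]
 [0.486  0.0672 0.0733]
 [0.5478 0.0454 0.0757]
 [0.5503 0.045  0.0755]
 [0.5512 0.0393 0.0786]
 [0.5531 0.0371 0.0795]
 [0.5548 0.0339 0.081 ]
 [0.5579 0.0355 0.0796]
 [0.5618 0.0399 0.0766]
 [0.4731 0.0674 0.0723]
 [0.4756 0.0673 0.072 ]
 [0.4803 0.0649 0.0726]
 [0.4825 0.0635 0.073 ]
 [0.4853 0.0645 0.072 ]
 [0.5481 0.0465 0.0722]
 [0.5488 0.0399 0.0757]
 [0.551  0.0386 0.0761]
 [0.5538 0.0393 0.0753]
 [0.5555 0.0362 0.0767]
 [0.5585 0.0375 0.0756]
 [0.561  0.0369 0.0755]
 [0.549  0.0404 0.0725]
 [0.5503 0.0362 0.0747]
 [0.5558 0.0372 0.0733]
 [0.5611 0.0374 0.0723]]
```

View pics/c.png

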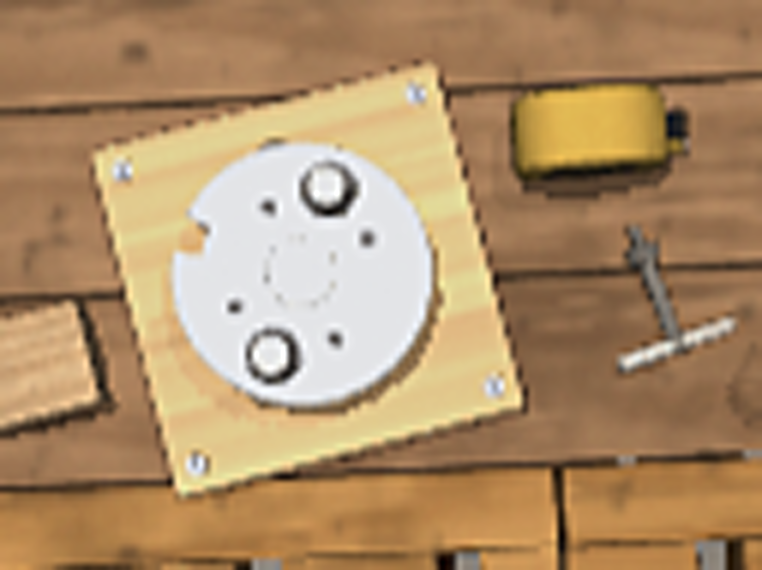

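The crop confirms it: the silver plate sits on the plywood jig, with studs at crop (327,188) and (272,355), the notch at (195,237) and the pin at (275,145). Next I'll get the jig yaw from the screws and pin, plus the tool orientation.

Run:
```python
from h import *
np.set_printoptions(precision=4,suppress=True)
p=capture('top');f=lambda c,z:atz(p,np.array(c)/6+[185,155]-.4,z)
S=f([[417,93],[123,170],[197,463],[494,386]],.02)[:,:2]
print(S.mean(0));e=[S[1]-S[0],S[2]-S[3]];g=[S[0]-S[3],S[1]-S[2]]
print([np.degrees(np.arctan2(-v[0],v[1])) for v in e],[np.degrees(np.arctan2(v[1],v[0])) for v in g])
st=f([[327,188],[272,355]],.08)[:,:2];print(st,st.mean(0),np.degrees(np.arctan2(*(st[0]-st[1])[::-1])))
pn=f([[275,141]],.04)[0,:2];print(pn)
s=sense();print(s['time_s'],s['ee_rot'],s['tcp_pos'],s['gripper_width'])
```

```text
[0.5149 0.0578]
[np.float64(13.281412680073268), np.float64(13.0328988717689)] [np.float64(13.17340124219393), np.float64(13.233253049152319)]
[[0.551  0.045 ]
 [0.4768 0.0711]] [0.5139 0.0581] -19.430506121662805
[0.5776 0.0706]
1.05 [[ 0.9172 -0.3985 -0.    ]
 [-0.3985 -0.9172 -0.0001]
 [ 0.      0.0001 -1.    ]] [0.249  0.5732 0.2415] 0.9994883799365901
```

Request:
drive_tool(rows=[[40,17,-37.5,0,0,0,0],[40,17,-37.5,0,0,0,0],[40,17,-37.5,0,0,0,0],[40,17,-37.5,0,0,0,0],[40,17,-37.5,0,0,0,0]])

```text
time_s: 1.47
tcp_pos: [0.3343, 0.384, 0.2417]
ee_rot: [[0.918, -0.398, 0.0], [-0.398, -0.918, 0.0], [0.0, -0.0, -1.0]]
wrist_force: [1.0, -0.0, 0.9]
gripper_width: 0.706
gripper_force: 0.0
```

Request:
drive_tool(rows=[[40,17,-37.5,0,0,0,0],[40,17,-37.5,0,0,0,0],[40,17,-37.5,0,0,0,0],[40,17,-37.5,0,0,0,0],[40,17,-37.5,0,0,0,0]])

```text
time_s: 1.88
tcp_pos: [0.4193, 0.1964, 0.242]
ee_rot: [[0.917, -0.398, 0.001], [-0.398, -0.917, 0.001], [0.001, -0.001, -1.0]]
wrist_force: [0.1, 0.5, 0.2]
gripper_width: 0.416
gripper_force: 0.0
```

Request:
drive_tool(rows=[[40,17,-37.5,0,0,0,0],[40,17,-37.5,0,0,0,0],[40,17,-37.5,-20,0,0,0],[40,7,-14,-30,0,0,0.06],[40,0,0,0,0,0,0]])

```text
time_s: 2.3
tcp_pos: [0.4731, 0.0714, 0.1887]
ee_rot: [[0.938, -0.347, -0.009], [-0.347, -0.938, -0.003], [-0.008, 0.006, -1.0]]
wrist_force: [-0.2, -1.1, -1.4]
gripper_width: 0.402
gripper_force: 0.0
```

Run:
```python
from h import *
np.set_printoptions(precision=4,suppress=True)
s=sense();p=capture('wrist');save(p,'w1.png');print(s['time_s'],s['tcp_pos'],s['ee_rot'],s['joints'],s['gripper_width'])
for l in('stud_a','plate','pin'):
    print(l,[(round(r['p'],2),np.round(r['xy']).tolist(),atdepth(p,r['xy'],s)[0]) for r in search_frame(l,p)[:4]])
K,D,R,t=cam(p,s);v,u=np.mgrid[0:384:2,0:512:2];uv=np.c_[u.ravel(),v.ravel()].astype(float)
X=atdepth(p,uv,s);h=(X[:,2]>.076)&(X[:,2]<.086)
for c in([.477,.0715],[.553,.0451]):
    m=h&(np.hypot(*(X[:,:2]-c).T)<.02)
    if m.sum(): print(m.sum(),X[m].mean(0),cv2.minEnclosingCircle(X[m][:,:2].astype(np.float32)))
```

```text
2.3 [0.4731 0.0714 0.1887] [[ 0.9378 -0.347  -0.0093]
 [-0.347  -0.9378 -0.0029]
 [-0.0077  0.0059 -1.    ]] [ 28.0205  10.8731 -23.6337  -0.1267 -56.039   41.7451] 0.4017062550750616
stud_a [(0.62, [253.0, 134.0], array([0.5189, 0.057 , 0.0581])), (0.57, [503.0, 6.0], array([ 0.5486, -0.2112,  0.0122]))]
plate [(0.76, [506.0, 8.0], array([ 0.5462, -0.2135,  0.0124])), (0.74, [252.0, 136.0], array([0.5181, 0.0576, 0.0588]))]
pin [(0.6, [251.0, 64.0], array([0.5791, 0.0363, 0.0195]))]
85 [0.4793 0.0712 0.0802] ((0.47922641038894653, 0.07149206101894379), 0.008875157684087753)
105 [0.5542 0.0446 0.0801] ((0.5540827512741089, 0.04494588077068329), 0.008824042044579983)
```

View pics/w1.png

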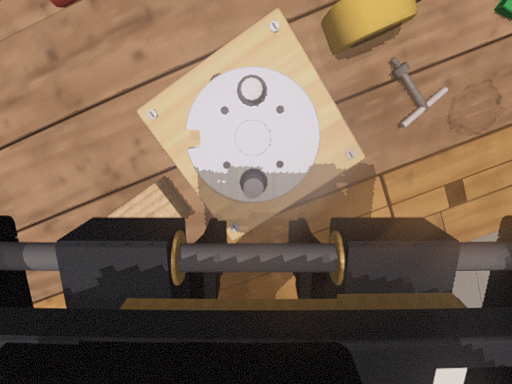

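The wrist view shows plate centre (253,137), studs (252,91) and (254,183), notch (193,138) and pin (216,77), which agrees with a clockwise turn of about 57 degrees. I'll go down with the fingers straddling the near stud.

Request:
drive_tool(rows=[[40,1.5,0,-38,0,0,0],[40,0,0,-30,0,0,0],[40,0,0,-22,0,0,0],[40,0,0,-20,0,0,0],[36,0,0,0,0,0,0]])

```text
time_s: 2.92
tcp_pos: [0.4753, 0.0757, 0.0813]
ee_rot: [[0.94, -0.341, -0.005], [-0.341, -0.94, -0.002], [-0.004, 0.003, -1.0]]
wrist_force: [-0.3, -0.5, -0.2]
gripper_width: 0.383
gripper_force: 0.0
```

Run:
```python
import numpy as np
c=np.array([516,58.2]);a=np.radians(160.5);
P=lambda a:c+40*np.array([np.cos(a),np.sin(a)])
prev=P(a);n=12;st=57/n
for i in range(1,n+4):
    q=P(a-np.radians(st*i));print(i,np.round(q-prev,1),q,np.radians(st));prev=q
```

```text
1 [1.2 3.1] [479.52951826  74.6287541 ] 0.08290313946973066
2 [1.5 3. ] [481.01521171  77.59238481] 0.08290313946973066
3 [1.7 2.8] [482.74121551  80.42280932] 0.08290313946973066
4 [2.  2.7] [484.69567373  83.10058547] 0.08290313946973066
5 [2.2 2.5] [486.8651612   85.60731961] 0.08290313946973066
6 [2.4 2.3] [489.23477575  87.92579302] 0.08290313946973066
7 [2.6 2.1] [491.78824048  90.0400801 ] 0.08290313946973066
8 [2.7 1.9] [494.50801567  91.93565783] 0.08290313946973066
9 [2.9 1.7] [497.37541919  93.5995055 ] 0.08290313946973066
10 [3.  1.4] [500.37075486  95.02019414] 0.08290313946973066
11 [3.1 1.2] [503.47344774  96.18796505] 0.08290313946973066
12 [3.2 0.9] [506.66218545  97.09479682] 0.08290313946973066
13 [3.3 0.6] [509.91506455  97.73446042] 0.08290313946973066
14 [3.3 0.4] [513.20974105  98.10256201] 0.08290313946973066
15 [3.3 0.1] [516.52358382  98.1965731 ] 0.08290313946973066
```

Request:
drive_tool(rows=[[36,2,1,0,0,0,-0.066],[36,2,1.5,0,0,0,-0.066],[36,2,1.5,0,0,0,-0.066],[36,2,1.7,0,0,0,-0.066],[36,2,1.7,0,0,0,-0.066]])

```text
time_s: 3.33
tcp_pos: [0.4872, 0.0836, 0.0854]
ee_rot: [[0.777, -0.63, 0.001], [-0.63, -0.777, 0.0], [0.001, -0.001, -1.0]]
wrist_force: [-2.0, -0.6, 0.4]
gripper_width: 0.36
gripper_force: 0.9
```

Request:
drive_tool(rows=[[36,0,0,0,0,0,0]])

```text
time_s: 3.42
tcp_pos: [0.4877, 0.0838, 0.0853]
ee_rot: [[0.778, -0.628, 0.002], [-0.628, -0.778, 0.001], [0.001, -0.002, -1.0]]
wrist_force: [-0.9, -0.8, 0.5]
gripper_width: 0.359
gripper_force: 0.4
```

Request:
drive_tool(rows=[[36,1.3,2.4,-1,0,0,-0.068],[36,2,1.9,-1,0,0,-0.068],[36,2.2,1.7,0,0,0,-0.068],[36,2.2,1.5,0,0,0,-0.068],[36,2.4,1.3,0,0,0,-0.068]])

```text
time_s: 3.83
tcp_pos: [0.4973, 0.0921, 0.083]
ee_rot: [[0.523, -0.852, 0.001], [-0.852, -0.523, 0.0], [0.0, -0.001, -1.0]]
wrist_force: [-1.5, -0.8, 1.4]
gripper_width: 0.364
gripper_force: 1.0
```

Request:
drive_tool(rows=[[36,2.4,1.2,0,0,0,-0.068],[36,2.6,1.1,0,0,0,-0.068],[36,2.6,0.8,0,0,0,-0.068],[36,1,0.3,0,0,0,-0.05],[36,0,0,0,0,0,0]])

```text
time_s: 4.25
tcp_pos: [0.5063, 0.0958, 0.0829]
ee_rot: [[0.294, -0.956, 0.002], [-0.956, -0.294, 0.001], [-0.0, -0.002, -1.0]]
wrist_force: [-0.7, 1.8, 0.2]
gripper_width: 0.357
gripper_force: 0.4
```

```bash
cat > m.py <<'E'
from h import *
np.set_printoptions(precision=4,suppress=True)
s=sense();print(s['time_s'],s['tcp_pos'],s['wrist_force'],np.degrees(np.arctan2(s['ee_rot'][1][1],s['ee_rot'][0][1])))
from scipy.optimize import minimize
def studs(n):
    p=capture(n);v,u=np.mgrid[0:384,0:512];uv=np.c_[u.ravel(),v.ravel()].astype(float)
    X=atdepth(p,uv,s);c=np.array([.516,.0582])
    r=np.hypot(*(X[:,:2]-c).T);m=(X[:,2]>.062)&(X[:,2]<.086)&(r<.052)&(r>.027);Y=X[m][:,:2]-c
    a=np.degrees(np.arctan2(Y[:,1],Y[:,0]))
    for lo,hi in((-120,20),):
        k=(a>lo)&(a<hi)
        if k.sum()>3: b=Y[k];e=cv2.minEnclosingCircle(b.astype(np.float32));print(n,k.sum(),b.mean(0),np.degrees(np.arctan2(*b.mean(0)[::-1]))+90,e)
    f=p['frame'];return p
for n in('top','side','wrist'):
    p=studs(n)
    if n!='side': save(p,f"{n}_{s['time_s']:.0f}.png")
    if n=='top': cv2.imwrite('pics/z.png',cv2.resize(p['frame'][165:240,195:285],None,fx=8,fy=8,interpolation=cv2.INTER_CUBIC)[:,:,::-1])
E
python3 m.py
```

```text
4.25 [0.5063 0.0958 0.0829] [-0.7069  1.849   0.2317] -162.87419343857357
top 43 [ 0.0185 -0.036 ] 27.214744367864192 ((0.02090584672987461, -0.035001836717128754), 0.019576963037252426)
side 68 [ 0.0194 -0.039 ] 26.516898544378847 ((0.019433239474892616, -0.03802366554737091), 0.01156204380095005)
wrist 1233 [ 0.0192 -0.0362] 27.92908470986105 ((0.019249053671956062, -0.03626565635204315), 0.009133201092481613)
```

View pics/z.png

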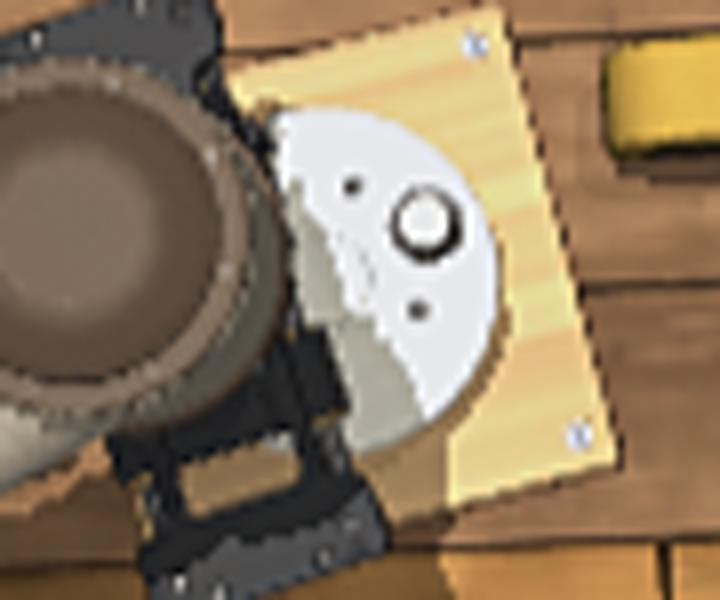

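The plate yaw now reads about 27.5 degrees, with the free stud at crop (427,222), so about 14 degrees remain.

Request:
drive_tool(rows=[[36,2,0.6,0,0,0,-0.04],[36,2,0.4,0,0,0,-0.04],[36,2,0.2,0,0,0,-0.04],[36,2,0,0,0,0,-0.03],[36,0,0,0,0,0,0]])

```text
time_s: 4.82
tcp_pos: [0.5138, 0.0962, 0.0816]
ee_rot: [[0.147, -0.989, 0.0], [-0.989, -0.147, 0.0], [-0.0, -0.0, -1.0]]
wrist_force: [-1.9, 0.5, -0.3]
gripper_width: 0.358
gripper_force: 0.6
```

```bash
python3 m.py
```

```text
4.8167 [0.5138 0.0962 0.0816] [-1.8942  0.5062 -0.3285] -171.52446181261269
top 39 [ 0.0105 -0.0389] 15.120018910230115 ((0.01533618476241827, -0.03625744581222534), 0.015403008088469505)
side 67 [ 0.0127 -0.0429] 16.450587012082636 ((0.01206930074840784, -0.04200248047709465), 0.009820557199418545)
wrist 1247 [ 0.0117 -0.0395] 16.461958594537137 ((0.011738229542970657, -0.03945668041706085), 0.009044921956956387)
```

Request:
drive_tool(rows=[[36,1.8,0,0,0,0,-0.02],[36,0,0,0,0,0,0],[42,-3,0,0,0,0,0],[42,-2,0,0,0,0,0],[42,0,0,10,0,0,0]])

```text
time_s: 5.38
tcp_pos: [0.5089, 0.0952, 0.0901]
ee_rot: [[0.126, -0.992, -0.004], [-0.992, -0.126, -0.002], [0.001, 0.004, -1.0]]
wrist_force: [-1.4, 0.0, -0.6]
gripper_width: 0.411
gripper_force: 0.0
```

Request:
drive_tool(rows=[[42,0,0,30,0,0,0],[42,-20,-5,35,0,0,0],[30,-35,-20,10,0,0,0],[10,-35,-20,0,0,0,0],[0,0,0,0,0,0,0]])

```text
time_s: 5.8
tcp_pos: [0.4133, 0.0473, 0.1665]
ee_rot: [[0.124, -0.992, -0.005], [-0.992, -0.124, -0.0], [-0.0, 0.005, -1.0]]
wrist_force: [0.4, -0.8, -1.5]
gripper_width: 0.268
gripper_force: 0.0
```

```bash
cat > m2.py <<'E'
from h import *
np.set_printoptions(precision=4,suppress=True)
for n in('wrist','top'):
    s=sense();p=capture(n);v,u=np.mgrid[0:384,0:512];uv=np.c_[u.ravel(),v.ravel()].astype(float)
    X=atdepth(p,uv,s);c=np.array([.516,.0582]);r=np.hypot(*(X[:,:2]-c).T)
    m=(X[:,2]>.075)&(X[:,2]<.086)&(r<.055)
    C=[]
    for sg in(-1,1):
        k=m&(sg*(X[:,1]-c[1])>0.015)
        if k.sum()>9:C.append(X[k].mean(0));print(n,k.sum(),C[-1])
    if len(C)==2: d=C[1]-C[0];print('mid',(C[0]+C[1])/2,'len',np.linalg.norm(d),'yaw',np.degrees(np.arctan2(d[1],d[0]))-90)
    print(s['time_s'],s['tcp_pos'])
    uvp=proj(p,[[.5725,.0715,.045]],s)[0];print(uvp)
    if n=='wrist':
        x,y=np.clip(uvp-[70,30],0,[300,250]).astype(int);print(x,y)
        im=p['frame'][y:y+140,x:x+190];cv2.imwrite('pics/n.png',cv2.resize(im,None,fx=4,fy=4,interpolation=cv2.INTER_CUBIC)[:,:,::-1])
E
python3 m2.py
```

```text
wrist 491 [0.5251 0.0177 0.0799]
5.8 [0.4133 0.0473 0.1665]
[ 78.1939 196.1782]
8 166
top 33 [0.525  0.0187 0.0808]
5.85 [0.4171 0.049  0.1672]
[230.0067 179.7134]
```

View pics/n.png

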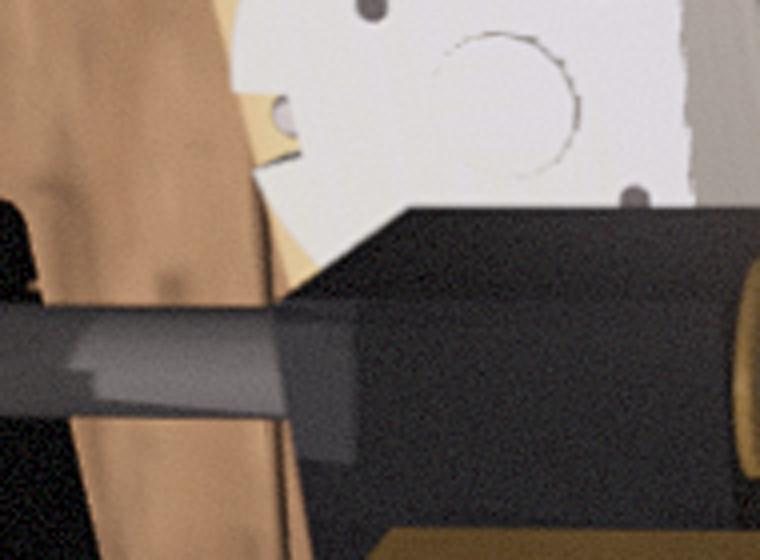

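The pin at crop (285,115) now shows inside the notch. I'll look from above to judge how well it is centred.

Request:
drive_tool(rows=[[0,23,15,25,0,0,0],[0,23,15,20,0,0,0],[0,23,15,20,0,0,0],[0,23,15,20,0,0,0],[0,0,0,0,0,0,0]])

```text
time_s: 6.32
tcp_pos: [0.5196, 0.1144, 0.2557]
ee_rot: [[0.129, -0.992, 0.011], [-0.992, -0.129, 0.003], [-0.001, -0.012, -1.0]]
wrist_force: [1.3, -0.3, 0.6]
gripper_width: 0.01
gripper_force: 0.0
```

```bash
sed -i 's/uvp-\[70,30\]/uvp-[60,60]/' m2.py; python3 m2.py
```

```text
wrist 267 [0.5259 0.0182 0.0802]
wrist 229 [0.5082 0.0961 0.0802]
mid [0.517  0.0571 0.0802] len 0.07985305056095969 yaw 12.846949157429762
6.3167 [0.5196 0.1144 0.2557]
[217.855  129.2451]
157 69
top 33 [0.5248 0.0183 0.0803]
6.3667 [0.5164 0.1131 0.2532]
[230.0067 179.7134]
```

View pics/n.png

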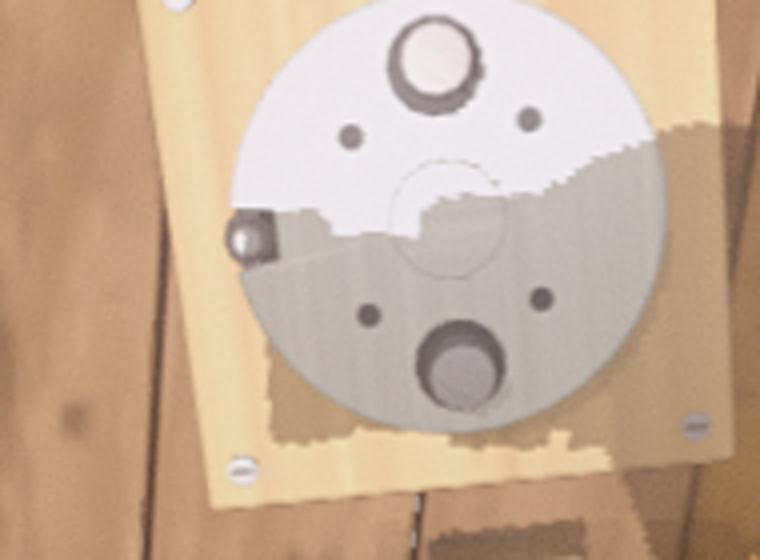

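The stud line's yaw is 12.85 degrees against the jig's 13.2, and the pin at crop (250,238) sits in the middle of the notch. I'll press on the boss now.

Request:
drive_tool(rows=[[0,0,-27,-20,0,0,0],[0,0,-28,-20,0,0,0],[0,0,0,-40,0,0,0],[0,0,0,-35,0,0,0],[0,0,0,-25,0,0,0]])

```text
time_s: 6.83
tcp_pos: [0.5099, 0.0543, 0.108]
ee_rot: [[0.125, -0.992, -0.005], [-0.992, -0.125, -0.001], [0.001, 0.005, -1.0]]
wrist_force: [-0.3, -0.4, -0.2]
gripper_width: 0.001
gripper_force: 0.0
```

Request:
drive_tool(rows=[[0,0,0,0,0,0,0]])

```text
time_s: 6.92
tcp_pos: [0.5077, 0.0539, 0.1056]
ee_rot: [[0.125, -0.992, -0.013], [-0.992, -0.125, -0.004], [0.003, 0.013, -1.0]]
wrist_force: [-1.0, 0.8, 0.6]
gripper_width: 0.006
gripper_force: 0.0
```

Next I'll re-centre by (+8.5, +4) mm and go down slowly.

Request:
drive_tool(rows=[[0,4.5,2,0,0,0,0],[0,4,2,0,0,0,0],[0,0,0,-8,0,0,0],[0,0,0,-8,0,0,0],[0,0,0,-4,0,0,0]])

```text
time_s: 7.33
tcp_pos: [0.5208, 0.06, 0.0911]
ee_rot: [[0.126, -0.992, 0.0], [-0.992, -0.126, 0.0], [-0.0, -0.0, -1.0]]
wrist_force: [-0.5, 0.0, 0.0]
gripper_width: 0.005
gripper_force: 0.0
```

Request:
drive_tool(rows=[[0,0,0,0,0,0,0]])

```text
time_s: 7.42
tcp_pos: [0.5202, 0.0597, 0.0905]
ee_rot: [[0.126, -0.992, -0.002], [-0.992, -0.126, -0.0], [0.0, 0.002, -1.0]]
wrist_force: [-0.1, -0.6, 0.9]
gripper_width: 0.003
gripper_force: 0.0
```

Request:
drive_tool(rows=[[0,-3.5,-1.5,-3,0,0,0],[0,0,0,-3,0,0,0],[0,0,0,-2,0,0,0],[0,0,0,-2,0,0,0],[0,0,0,0,0,0,0]])

```text
time_s: 7.83
tcp_pos: [0.5173, 0.0583, 0.081]
ee_rot: [[0.127, -0.992, -0.001], [-0.992, -0.127, -0.0], [0.0, 0.001, -1.0]]
wrist_force: [-0.0, 0.3, 0.5]
gripper_width: 0.005
gripper_force: 0.0
```

Request:
drive_tool(rows=[[0,0,0,-2,0,0,0],[0,0,0,-2,0,0,0],[0,0,0,-2,0,0,0],[0,0,0,-2,0,0,0],[0,0,0,0,0,0,0]])

```text
time_s: 8.25
tcp_pos: [0.5177, 0.0585, 0.0735]
ee_rot: [[0.127, -0.992, 0.001], [-0.992, -0.127, 0.0], [0.0, -0.001, -1.0]]
wrist_force: [-0.7, -0.0, 2.3]
gripper_width: 0.005
gripper_force: 1.1
```

Request:
drive_tool(rows=[[0,0,0,-2,0,0,0],[0,0,0,-2,0,0,0],[0,0,0,-2,0,0,0],[0,0,0,0,0,0,0]])

```text
time_s: 8.58
tcp_pos: [0.5177, 0.0585, 0.0675]
ee_rot: [[0.127, -0.992, 0.001], [-0.992, -0.127, 0.0], [-0.0, -0.001, -1.0]]
wrist_force: [-0.0, 0.9, 3.5]
gripper_width: 0.005
gripper_force: 1.5
```

Request:
drive_tool(rows=[[0,0,0,-1.5,0,0,0],[0,0,0,-1.5,0,0,0],[0,0,0,-1,0,0,0],[0,0,0,0,0,0,0]])

```text
time_s: 8.92
tcp_pos: [0.5177, 0.0585, 0.0653]
ee_rot: [[0.128, -0.992, 0.001], [-0.992, -0.128, -0.0], [0.0, -0.001, -1.0]]
wrist_force: [-5.0, 0.9, 15.9]
gripper_width: 0.004
gripper_force: 7.7
```

Request:
drive_tool(rows=[[0,0,0,-1,0,0,0],[0,0,0,0,0,0,0]])

```text
time_s: 9.08
tcp_pos: [0.5178, 0.0585, 0.0652]
ee_rot: [[0.128, -0.992, 0.001], [-0.992, -0.128, -0.0], [0.001, -0.001, -1.0]]
wrist_force: [-8.0, 0.7, 21.8]
gripper_width: 0.003
gripper_force: 10.7
```

Request:
drive_tool(rows=[[0,0,0,5,0,0,0],[0,0,0,10,0,0,0],[0,0,0,30,0,0,0],[0,0,35,35,0,0,0],[0,0,20,35,0,0,0]])

```text
time_s: 9.5
tcp_pos: [0.5166, 0.1079, 0.1719]
ee_rot: [[0.125, -0.992, -0.003], [-0.992, -0.125, -0.001], [0.001, 0.003, -1.0]]
wrist_force: [1.2, 1.5, -0.7]
gripper_width: 0.004
gripper_force: 0.0
```

Request:
drive_tool(rows=[[0,0,0,40,0,0,0],[0,0,0,0,0,0,0]])

```text
time_s: 9.67
tcp_pos: [0.5219, 0.1102, 0.2203]
ee_rot: [[0.13, -0.991, 0.016], [-0.991, -0.13, 0.005], [-0.003, -0.016, -1.0]]
wrist_force: [1.9, 0.9, 0.5]
gripper_width: 0.005
gripper_force: 0.0
```

```bash
sed -i 's/>.075/>.062/' m2.py; python3 m2.py
python3 - <<'E'
from h import *
s=sense();p=capture('wrist');v,u=np.mgrid[0:384,0:512];uv=np.c_[u.ravel(),v.ravel()].astype(float)
X=atdepth(p,uv,s);d=X[:,:2]-[.517,.0575];r=np.hypot(*d.T)
m=(r>.018)&(r<.055)&(X[:,2]>.035)&(X[:,2]<.058);A=np.c_[d[m],np.ones(m.sum())]
w=np.linalg.lstsq(A,X[m][:,2],rcond=None)[0];print('top face z,slopes',w[2],w[:2],np.median(X[m][:,2]))
E
```

```text
wrist 307 [0.5259 0.0183 0.0681]
wrist 260 [0.5082 0.0959 0.0681]
mid [0.5171 0.0571 0.0681] len 0.07953027149241075 yaw 12.84797212112204
9.6667 [0.5219 0.1102 0.2203]
[215.7558 135.2885]
155 75
top 33 [0.525  0.0186 0.0676]
9.7167 [0.5198 0.1094 0.2165]
[230.0067 179.7134]
top face z,slopes 0.044558713401884775 [-0.00128318  0.00121193] 0.04444458243555707
```

View pics/n.png

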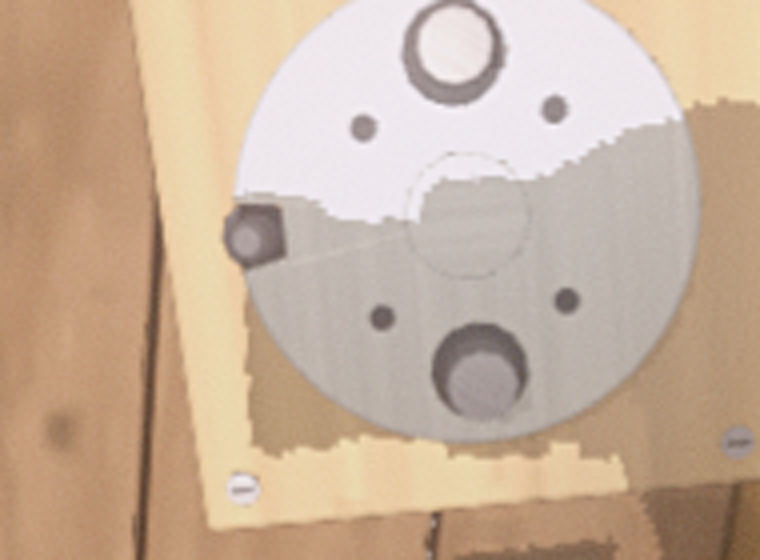

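The plate is seated: its top face is at 44.5 mm and level, the pin at crop (252,236) is in the notch, and the arm is clear.

```bash
python3 -c "
from station import *
print(finish_job())"
```

```text
the job is handed in; nothing more can be done
None
```

I turned the index plate until its notch was over the pin and pressed it down until it seated. It measured level, with its top face at 44.5 mm, the arm was clear, and I handed the job in; no verdict came back.

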